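True up a slab-box mould corner with a square

TASK

The plywood box mould on the round wheel has a hinged side wall that leans in out of square to its fixed rear wall. Take the metal square by its wooden handle, press it gently (well under 15 N) into the corner until its two legs bear flush, without gaps, on the rear wall and on the swung-out side wall at once, and keep it lightly pressed on both for a good second; touch the walls with nothing but the square. Then draw it out without disturbing the trued corner and lay it back flat in the middle of its dark wooden board, leaving the other things alone.

Things in the scene. Friction and masses are not known exactly. Their poses are not given: they have to be found in the camera images.
- mould: Round wooden banding wheel (270 across) carrying a 176 x 176 plywood base plate, top 44 above the table, with two upright plywood walls making an inside corner. Fixed; does not turn. Origin: wheel's centre at table height; z up. The hinge line of the side wall is at x = -60, y = -60 here; the plate spans -88 to 88 in x and y.
- rear_wall: Two small fixed brackets with the rear wall's board (15 thick, 124 long, 60 high) clamped to them. Origin: on the side wall's hinge line, at the base plate's top; axes parallel to the mould's. The board's inner face looks to +x and runs y = 6 to 130, at an UNMEASURED x between 0 and 24 (set by hand, differs each time; find it by feel or sight). Rigid; does not give when pushed.
- side_wall: Hinged wall, 15 thick, 140 long, 60 high. Origin on the upright hinge line, at the base plate's top. Inner face: plane y = 0, looking to +y, x = 0 to 140. Stiff (0.4 N m friction; 3 to 5 N near its end moves it, 15 N near the hinge) and stays where left. Starts 0.07 to 0.16 rad turned in (counter-clockwise from above); true when its x is parallel to the mould's; can go 0.12 rad too far.
- square: Loose L-shaped aluminium square, 0.2 to 0.4 kg, lying flat, wooden handle upright. Origin: under the handle's centre, at the underside; z up. Outer face of one leg: plane x = -50 (looks to -x, y -48 to 60); of the other: plane y = -50 (looks to -y, x -48 to 60); outer corner nicked by 2. Legs 14 thick, 28 high; a web 10 high joins them.
- rest: Fixed dark wooden board, 190 x 190 x 12, on the table, on which the square lies at the start, about central. Origin: centre of its underside, z up.
- tumbler: Bystander: blue drinking tumbler with steel rim and black lid, diameter 76, 132 high, upright. Origin: centre of its underside.
- rolling_pin: Bystander: wooden rolling pin lying on the table, 44 thick, 300 long along its x. Origin: below its middle, on the table.
- rib: Bystander: flat wooden disc (potter's rib), diameter 80, 8 thick. Origin: centre of its underside.
- glaze_jar: Bystander: white jar with black lid, diameter 66, 84 high, upright. Origin: centre of its underside.
- handle (a point): On the square, 55 above its underside on the handle's axis: where to grip. The handle is a plain upright wooden block, 20 thick along the square's x, 46 long along its y, from 10 to 76 above the underside.
- home (a point): On the mould, at x = 2, y = -10, on the base plate's top (44 up): where the square's origin is when fully home with the rear board at mid setting. True home lies at this y (leg on the trued side wall) and up to 12 either way along the mould's x; the square's axes are then parallel to the mould's, its underside on the plate or just over it.
Not all that is in view belongs to the job. Leave any pink look-alike of the square alone.

How it is judged:
By the outcome, as a careful person would: the job done as asked, in the order asked, and still so for the second after the job is handed in, with the robot touching nothing.
It also fails if it takes over 72 s, if anything falls off the work surface, if the arm or the gripper's body presses on something with over 40 N, if the wrist force passes 120 N, or if a joint passes its speed limit or range.

ROBOT

A 6-joint arm with a two-finger parallel gripper is mounted at the origin on the work surface. World frame = base frame: x ahead of the robot, y to its left, z up, the work surface at z = 0. Lengths are in m, angles in rad, forces in N, time in s.
With the tool pointing down it reaches from about 0.275 to 1 m from the base axis. Payload 8.4 kg.
Tool frame: the origin (TCP) lies on the centre line of the jaws, within the pads' length; the fingertips stand 11 mm ahead of it and the grasp point (between the pads) lies 8 mm behind it; z points along the fingers, y is the line along which they close (so a half turn about z gives the same grasp; the last joint's range is limited). The gripper opens to 85 mm and grips with 20 to 120 N. Pads are 22 mm wide; open, the fingers measure 114 mm over their backs; the gripper's body (76 mm by 85 mm) begins 54 mm behind the grasp point. The pads swing forward as they close: fully open they stand 13 mm farther back than shut.
Start: joints at [-1.153, 0.353, 1.633, -0, 1.155, -0.002], TCP at [0.255, -0.571, 0.242] pointing down, gripper open.
Joint ranges: [-2.63, 2.63], [-0.92, 2.1], [0.06, 2.66], [-1.3, 4.44], [0, 2.69], [-3.02, 3.02]. Speed limits (rad/s): [2.22, 2.22, 2.79, 3.14, 3.14, 3.14].

INTERFACE

Orientations are given as a unit quaternion [x, y, z, w].
In Python, from cell import robot gives the robot as it stands.
- The arm moves only by the shell command python3 -m jog 'ROWS' [FORCE]. ROWS is JSON, a list of rows, each an object with "jaw": the opening, from 0 (shut) to 1 (fully open); "translation": the shift along the tool's x, y, z in m, a list of three; "turn": the turn about the tool's z in degrees. In form: [{"jaw": jaw, "translation": [x, y, z], "turn": turn}, ...]. A call has 1 to 20 rows; each row shifts and turns the commanded pose from where the row before left it, along the tool's axes as they then stand; what a row does not reach is not made up. A row lasts 1/12 s, in which the tool goes at most 41.7 mm and 7.16 degrees, less where a joint would pass 70% of its speed; a pose out of reach is approached as far as the arm can. A call is refused whole if a number of a shift passes 0.0417 or a number of a turn 7.16, either way. A call with a gripper value outside its range is refused whole. The fingers move at their own pace and stop on an object; FORCE is the grip in N (left out, the last holds). Time passes only in rows, so rows that do not move let the fingers close. It gives the time, the measured TCP pose, the force, the opening and the grip force at its end, in the units of the state.
- robot.get_obs(): the state, without advancing time (a new reading comes with each control period).
- robot.camera(name): name is "side" or "top" or "wrist"; returns a dict with "pixels" (420x560x3 uint8, blue, green, red), "range_z" (420x560 float32, m along the optical axis (not along the pixel's ray), 0 where there is no reading), "fx", "fy", "cx", "cy" (pixels), "dist_coeffs" ([k1, k2, p1, p2, k3] as OpenCV has them; the pictures are not rectified), "rvec" (rotation vector, rad) and "tvec" (3), from world to camera coordinates, as OpenCV has them; the wrist camera has in their place "mount" (4x4, takes a point from camera to tool coordinates, whose origin is the TCP and whose axes are the flange's). Camera axes: x right, y down, z forward; pixel columns grow to the right and rows downward; lengths in m; the calibration is good to about 2 mm. A picture is of the moment at which its call begins: read the wrist's pose just before it.
- robot.hand_in(): hands the job in; it is judged then, once.
The state is a dict: "time": time; "joints": joint angles; "qd": joint speeds; "effort": joint torques, N m; "tcp_pos": TCP position; "ee_rot": TCP orientation; "force": force on the tool from outside, world axes, zero at the start; "torque": the same for the moment, N m; "width": finger opening in m; "grip_force": force on a finger pad.
Only numpy, scipy, OpenCV 4.12 (cv2) and the standard library are available. Lean on these libraries where they do the work, as an engineer would, in place of code of your own. Each camera call takes 0.05 s, during which the arm holds its last target. There are 200 camera calls.

## Working session

There is one attempt and no reset: what is moved stays moved. The work goes in short steps, Python scripts to look and compute and a shell command to move; the robot and the scene stay as the last step left them, time stands still between calls to the robot, and variables do not carry over. Pictures are saved under pics/ and viewed, at most 10 in all, crops included, and the job is handed in when it is done.

```bash
mkdir -p pics; ls; cat > h.py <<'E'
import numpy as np, cv2
from cell import robot
from scipy.spatial.transform import Rotation as R
def cam(n):
    o=robot.get_obs(); c=robot.camera(n)
    K=np.array([[c['fx'],0,c['cx']],[0,c['fy'],c['cy']],[0,0,1]]);c['K']=K;c['D']=np.array(c['dist_coeffs'],float)
    if n=='wrist':
        T=np.eye(4);T[:3,:3]=R.from_quat(o['ee_rot']).as_matrix();T[:3,3]=o['tcp_pos'];T=T@np.array(c['mount'])
        c['R']=T[:3,:3];c['o']=T[:3,3]
    else:
        r=cv2.Rodrigues(np.array(c['rvec'],float))[0];c['R']=r.T;c['o']=-r.T@np.array(c['tvec'],float).ravel()
    return c
def rays(c,px):
    u=cv2.undistortPoints(np.array(px,float).reshape(-1,1,2),c['K'],c['D']).reshape(-1,2)
    return np.c_[u,np.ones(len(u))]@c['R'].T
def plane(c,px,z):
    d=rays(c,px);return c['o']+d*((z-c['o'][2])/d[:,2])[:,None]
def cloud(c):
    v,u=np.mgrid[0:420,0:560];d=rays(c,np.c_[u.ravel(),v.ravel()])
    return (c['o']+d*c['range_z'].reshape(-1,1)).reshape(420,560,3)
E
python3 - <<'E'
from h import *
import pickle
a={}
for n in('top','side'):
    c=cam(n);a[n]=c;cv2.imwrite(f'pics/{n}0.png',c['pixels']);print(n,c['o'],c['R'][:,2])
pickle.dump(a,open('v0.pkl','wb'))
o=robot.get_obs();print(o)
E
```

```text
pics
top [0.33001005 0.02222997 1.79887385] [ 0.11226566 -0.02185216 -0.99343792]
side [ 0.33675528 -1.18510876  1.32855463] [ 0.11626696  0.67701618 -0.72672628]
{'time': 0.1, 'joints': array([-1.15336728e+00,  3.53601929e-01,  1.63406186e+00, -3.81259628e-06,
        1.15520135e+00, -2.38545030e-03]), 'qd': array([-0.00027103, -0.00120766, -0.00156247, -0.00058434,  0.00037161,
       -0.00029689]), 'effort': array([ 6.23506367e-04, -6.06359053e+01, -3.42819285e+01,  2.41806617e-05,
        3.98394870e-03,  2.02529100e-05]), 'tcp_pos': array([ 0.25458276, -0.57034377,  0.24162146]), 'ee_rot': array([ 9.78049887e-01,  2.08369899e-01, -1.32794546e-04, -6.22231771e-04]), 'force': array([ 0.20187718,  0.24800077, -0.04942648]), 'torque': array([-0.0429575 ,  0.03387372,  0.01336636]), 'grip_force': 0.0, 'width': 0.0854489840951142}
```

View pics/top0.png

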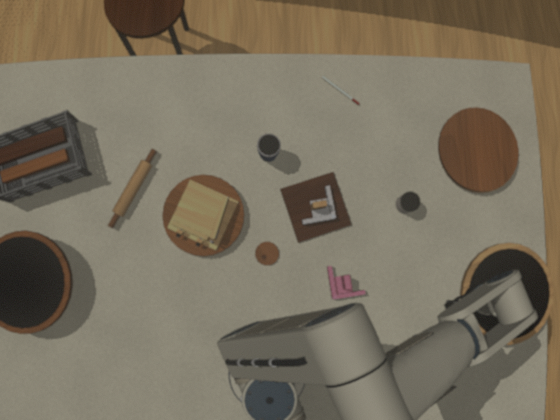

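View pics/side0.png

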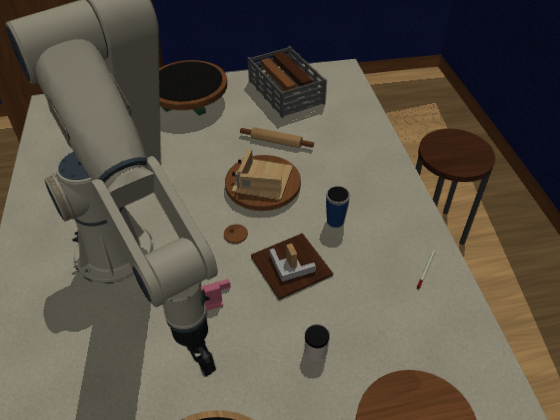

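```bash
python3 - <<'E'
import cv2,numpy as np
t=cv2.imread('pics/top0.png')
a=cv2.resize(t[165:265,155:255],(400,400),interpolation=cv2.INTER_CUBIC);b=cv2.resize(t[160:260,270:370],(400,400),interpolation=cv2.INTER_CUBIC)
cv2.imwrite('pics/z0.png',np.hstack([a,b]))
import pickle
from h import *
v=pickle.load(open('v0.pkl','rb'))
c=v['top'];P=cloud(c)
im=c['pixels'];hsv=cv2.cvtColor(im,cv2.COLOR_BGR2HSV)
# rest board
for n,(r0,r1,c0,c1),zl,zh in[('rest',(160,260,270,370),.006,.018),('wheel',(165,265,155,255),.01,.04),('plate+',(165,265,155,255),.04,.12),('walls',(165,265,155,255),.09,.12),('sq',(160,260,270,370),.03,.05),('handle',(160,260,270,370),.07,.1)]:
    Q=P[r0:r1,c0:c1].reshape(-1,3);Q=Q[(Q[:,2]>zl)&(Q[:,2]<zh)]
    if len(Q)>5:print(n,len(Q),Q[:,2].mean().round(4),Q.mean(0).round(4),Q.min(0).round(3),Q.max(0).round(3),cv2.minAreaRect(Q[:,:2].astype(np.float32)))
E
```

```text
rest 2983 0.0112 [ 0.5449 -0.1651  0.0112] [ 0.375 -0.353  0.006] [ 0.71  -0.014  0.018] ((0.5432064533233643, -0.18353919684886932), (0.3367826044559479, 0.3349376916885376), 89.5136489868164)
wheel 2390 0.0344 [0.5231 0.2037 0.0344] [0.362 0.038 0.01 ] [0.695 0.365 0.04 ] ((0.5302565097808838, 0.20029306411743164), (0.33393198251724243, 0.3235713839530945), 0.8547427654266357)
plate+ 2888 0.0553 [0.5192 0.2049 0.0553] [0.391 0.077 0.04 ] [0.654 0.336 0.115] ((0.5223318338394165, 0.20612627267837524), (0.2588808834552765, 0.2630150318145752), 89.72344970703125)
walls 429 0.1038 [0.4888 0.1884 0.1038] [0.429 0.122 0.09 ] [0.575 0.296 0.115] ((0.5249127745628357, 0.2038453221321106), (0.14355123043060303, 0.15177994966506958), 66.10272979736328)
sq 302 0.0396 [ 0.5378 -0.1892  0.0396] [ 0.493 -0.227  0.03 ] [ 0.704 -0.016  0.05 ] ((0.6141528487205505, -0.1357269585132599), (0.2673448324203491, 0.1330455094575882), 26.866031646728516)
handle 98 0.0871 [ 0.5494 -0.1709  0.0871] [ 0.537 -0.194  0.071] [ 0.563 -0.148  0.098] ((0.5500583648681641, -0.17128369212150574), (0.02039976604282856, 0.04615503177046776), 10.086472511291504)
```

View pics/z0.png

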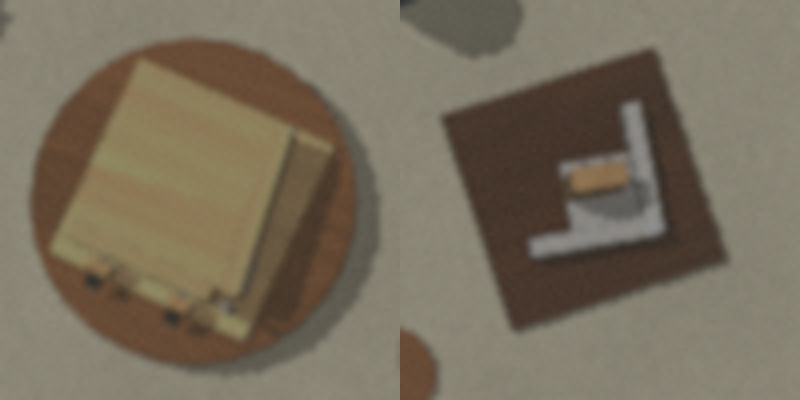

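```bash
python3 - <<'E'
import pickle
from h import *
v=pickle.load(open('v0.pkl','rb'));c=v['top'];P=cloud(c)
w=cam('wrist');print(np.array(w['mount']).round(4),w['K'],w['D'])
im=c['pixels'];hsv=cv2.cvtColor(im,cv2.COLOR_BGR2HSV)
# dark board outline
m=((im.max(2)<75)&(np.abs(P[...,2]-.012)<.012)).astype(np.uint8);m[:160]=0;m[260:]=0;m[:,:270]=0;m[:,370:]=0
m=cv2.morphologyEx(m,cv2.MORPH_OPEN,np.ones((3,3)))
ct=max(cv2.findContours(m,0,2)[0],key=cv2.contourArea);h=cv2.convexHull(ct).reshape(-1,2)
print('rest',cv2.minAreaRect(plane(c,h,.012)[:,:2].astype(np.float32)))
# plate+walls
s=np.zeros(m.shape,bool);s[165:265,155:255]=1
Q=P[s&(P[...,2]>.047-.006)&(P[...,2]<.05)];hh=cv2.minAreaRect(Q[:,:2].astype(np.float32));print('plate',hh)
Q=P[s&(P[...,2]>.099)&(P[...,2]<.112)];np.save('walls.npy',Q)
for q in Q[::12]:print(q.round(3),end=' ')
E
```

```text
[[-1.900e-03 -9.651e-01 -2.620e-01  6.530e-02]
 [ 1.000e+00 -1.700e-03 -1.100e-03  7.000e-04]
 [ 6.000e-04 -2.620e-01  9.651e-01 -1.326e-01]
 [ 0.000e+00  0.000e+00  0.000e+00  1.000e+00]] [[321.86958687   0.         276.51254269]
 [  0.         321.86958687 212.10891195]
 [  0.           0.           1.        ]] [0.02237387 0.         0.         0.         0.        ]
rest ((0.5503133535385132, -0.16758225858211517), (0.18206878006458282, 0.18326948583126068), 17.779132843017578)
plate ((0.5202588438987732, 0.20882479846477509), (0.2599599361419678, 0.2567710280418396), 61.52265930175781)
[0.573 0.131 0.112] [0.565 0.135 0.104] [0.559 0.125 0.102] [0.549 0.132 0.1  ] [0.539 0.144 0.105] [0.533 0.141 0.104] [0.524 0.144 0.101] [0.514 0.15  0.103] [0.508 0.141 0.104] [0.498 0.15  0.107] [0.492 0.292 0.108] [0.49  0.286 0.102] [0.486 0.283 0.105] [0.483 0.282 0.111] [0.483 0.15  0.105] [0.479 0.166 0.106] [0.476 0.253 0.11 ] [0.473 0.244 0.107] [0.471 0.248 0.102] [0.468 0.251 0.101] [0.467 0.16  0.102] [0.463 0.169 0.109] [0.461 0.22  0.103] [0.458 0.223 0.103] [0.455 0.229 0.101] [0.454 0.169 0.106] [0.452 0.191 0.101] [0.448 0.187 0.111] [0.445 0.184 0.108] [0.442 0.172 0.109]
```

```bash
R='{"jaw":1,"translation":[0.0185,-0.0198,-0.0006],"turn":0}'
python3 -m jog '[{"jaw":1,"translation":[0.0185,-0.0198,-0.0006],"turn":0},{"jaw":1,"translation":[0.0185,-0.0198,-0.0006],"turn":0},{"jaw":1,"translation":[0.0185,-0.0198,-0.0006],"turn":0},{"jaw":1,"translation":[0.0185,-0.0198,-0.0006],"turn":0},{"jaw":1,"translation":[0.0185,-0.0198,-0.0006],"turn":0},{"jaw":1,"translation":[0.0185,-0.0198,-0.0006],"turn":0},{"jaw":1,"translation":[0.0185,-0.0198,-0.0006],"turn":0},{"jaw":1,"translation":[0.0185,-0.0198,-0.0006],"turn":0},{"jaw":1,"translation":[0.0185,-0.0198,-0.0006],"turn":0},{"jaw":1,"translation":[0.0185,-0.0198,-0.0006],"turn":0},{"jaw":1,"translation":[0.0185,-0.0198,-0.0006],"turn":0},{"jaw":1,"translation":[0.0185,-0.0198,-0.0006],"turn":0},{"jaw":1,"translation":[0.0185,-0.0198,-0.0006],"turn":0},{"jaw":1,"translation":[0.0185,-0.0198,-0.0006],"turn":0},{"jaw":1,"translation":[0.0185,-0.0198,-0.0006],"turn":0},{"jaw":1,"translation":[0.0185,-0.0198,-0.0006],"turn":0},{"jaw":1,"translation":[0.0185,-0.0198,-0.0006],"turn":0},{"jaw":1,"translation":[0.0185,-0.0198,-0.0006],"turn":0},{"jaw":1,"translation":[0.0185,-0.0198,-0.0006],"turn":0},{"jaw":1,"translation":[0.0185,-0.0198,-0.0006],"turn":0}]'
python3 -m jog '[{"jaw":1,"translation":[0.0185,-0.0198,-0.0006],"turn":0},{"jaw":1,"translation":[0.0185,-0.0198,-0.0006],"turn":0},{"jaw":1,"translation":[0.0185,-0.0198,-0.0006],"turn":0},{"jaw":1,"translation":[0.0185,-0.0198,-0.0006],"turn":0},{"jaw":1,"translation":[0.0185,-0.0198,-0.0006],"turn":0},{"jaw":1,"translation":[0.0185,-0.0198,-0.0006],"turn":0},{"jaw":1,"translation":[0.0185,-0.0198,-0.0006],"turn":0},{"jaw":1,"translation":[0.0185,-0.0198,-0.0006],"turn":0},{"jaw":1,"translation":[0.0185,-0.0198,-0.0006],"turn":0},{"jaw":1,"translation":[0.0185,-0.0198,-0.0006],"turn":0},{"jaw":1,"translation":[0,0,0],"turn":-6.5},{"jaw":1,"translation":[0,0,0],"turn":-6.5},{"jaw":1,"translation":[0,0,0],"turn":-6.5},{"jaw":1,"translation":[0,0,0],"turn":-6.5},{"jaw":1,"translation":[0,0,0],"turn":-6.5},{"jaw":1,"translation":[0,0,0],"turn":-6.5},{"jaw":1,"translation":[0,0,0],"turn":0},{"jaw":1,"translation":[0,0,0],"turn":0}]'
python3 - <<'E'
from h import *
import pickle
w=cam('wrist');pickle.dump(w,open('w0.pkl','wb'));cv2.imwrite('pics/w0.png',w['pixels'])
P=cloud(w);m=(P[...,2]>.098)&(P[...,2]<.112)&(w['range_z']>0);print(m.sum())
E
```

```text
time: 1.82
tcp_pos: [0.4313, -0.057, 0.2543]
ee_rot: [0.978, 0.208, 0.0, 0.0]
force: [0.2, -0.3, -0.8]
width: 0.0856
grip_force: 0.0
time: 3.32
tcp_pos: [0.5193, 0.1978, 0.2601]
ee_rot: [0.853, 0.521, -0.0, -0.0]
force: [0.3, -0.2, 0.1]
width: 0.0854
grip_force: 0.0
5775
```

View pics/w0.png

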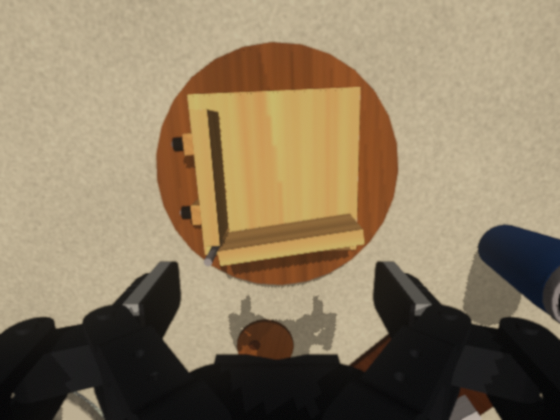

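```bash
python3 - <<'E'
from h import *
import pickle
w=pickle.load(open('w0.pkl','rb'));im=w['pixels'];g=cv2.GaussianBlur(im,(3,3),0).astype(float)
hsv=cv2.cvtColor(im,cv2.COLOR_BGR2HSV)
for p in[(280,150),(280,70),(380,160),(205,180),(217,180),(290,240),(290,228),(280,256)]:print(p,im[p[1],p[0]],hsv[p[1],p[0]])
G=g[...,1]
def edge(fixed,lo,hi,axis,sign,z,name):
    # per line, strongest gradient of given sign
    pts=[]
    for f in fixed:
        a=G[lo:hi,f] if axis=='v' else G[f,lo:hi]
        d=np.gradient(a)*sign;k=int(d.argmax())
        k2=k+ (0 if k in(0,len(d)-1) else .5*(d[k-1]-d[k+1])/(d[k-1]-2*d[k]+d[k+1]))
        pts.append((f,lo+k2) if axis=='v' else (lo+k2,f))
    Q=plane(w,pts,z)[:,:2].astype(np.float32)
    vx,vy,x,y=cv2.fitLine(Q,cv2.DIST_HUBER,0,.01,.01).ravel()
    r=(Q-[x,y])@[-vy,vx]
    print(name,'ang',np.degrees(np.arctan2(vy,vx)).round(2),'pt',x.round(4),y.round(4),'rms',np.median(abs(r)).round(4));return np.array([x,y]),np.array([vx,vy])
L={}
L['top']=edge(range(215,350,5),80,105,'v',1,.044,'plate +y')
L['right']=edge(range(100,205,5),345,372,'h',-1,.044,'plate +x')
L['rear']=edge(range(118,240,5),198,218,'h',-1,.104,'rear inner')
L['sidein']=edge(range(230,355,5),225,250,'v',1,.104,'side inner')
L['sideout']=edge(range(225,355,5),238,272,'v',-1,.104,'side outer')
pickle.dump(L,open('L.pkl','wb'))
E
```

```text
(280, 150) [104 176 202] [ 22 124 202]
(280, 70) [ 33  70 126] [ 12 188 126]
(380, 160) [ 36  76 134] [ 12 187 134]
(205, 180) [ 95 163 201] [ 19 134 201]
(217, 180) [32 56 76] [ 16 148  76]
(290, 240) [ 72 124 163] [ 17 142 163]
(290, 228) [ 57 101 137] [ 17 149 137]
(280, 256) [ 81 139 164] [ 21 129 164]
plate +y ang -24.88 pt 0.5683 0.2839 rms 1e-04
plate +x ang 65.02 pt 0.6129 0.1903 rms 1e-04
rear inner ang 64.87 pt 0.4769 0.2415 rms 1e-04
side inner ang -18.0 pt 0.5161 0.1543 rms 1e-04
side outer ang -18.2 pt 0.4958 0.1449 rms 1e-04
```

```bash

python3 -m jog '[{"jaw":1,"translation":[-0.021,0.013,0.004],"turn":0},{"jaw":1,"translation":[-0.021,0.013,0.004],"turn":0},{"jaw":1,"translation":[-0.021,0.013,0.004],"turn":0},{"jaw":1,"translation":[-0.021,0.013,0.004],"turn":0},{"jaw":1,"translation":[-0.021,0.013,0.004],"turn":0},{"jaw":1,"translation":[-0.021,0.013,0.004],"turn":0},{"jaw":1,"translation":[-0.021,0.013,0.004],"turn":0},{"jaw":1,"translation":[-0.021,0.013,0.004],"turn":0},{"jaw":1,"translation":[-0.021,0.013,0.004],"turn":0},{"jaw":1,"translation":[-0.021,0.013,0.004],"turn":0},{"jaw":1,"translation":[-0.021,0.013,0.004],"turn":0},{"jaw":1,"translation":[-0.021,0.013,0.004],"turn":0},{"jaw":1,"translation":[-0.021,0.013,0.004],"turn":0},{"jaw":1,"translation":[-0.021,0.013,0.004],"turn":0},{"jaw":1,"translation":[-0.021,0.013,0.004],"turn":0}]'
python3 -m jog '[{"jaw":1,"translation":[0,0,0],"turn":-6.2},{"jaw":1,"translation":[0,0,0],"turn":-6.2},{"jaw":1,"translation":[0,0,0],"turn":-6.2},{"jaw":1,"translation":[0,0,0],"turn":-6.2},{"jaw":1,"translation":[0,0,0],"turn":-6.2},{"jaw":1,"translation":[0,0,0],"turn":-6.2},{"jaw":1,"translation":[0,0,0],"turn":0},{"jaw":1,"translation":[0,0,0],"turn":0}]'
python3 - <<'E'
from h import *
import pickle
w=cam('wrist');pickle.dump(w,open('w1.pkl','wb'));cv2.imwrite('pics/w1.png',w['pixels'])
P=cloud(w)
for lo,hi in((.08,.095),(.035,.045)):
    m=((P[...,2]>lo)&(P[...,2]<hi)&(w['range_z']>0)).astype(np.uint8);m[290:]=0
    ct=max(cv2.findContours(m,0,2)[0],key=cv2.contourArea);r=cv2.minAreaRect(plane(w,ct.reshape(-1,2),.088 if lo>.05 else .04)[:,:2].astype(np.float32));print(m.sum(),r,cv2.boundingRect(ct))
E
```

```text
time: 4.62
tcp_pos: [0.5505, -0.1725, 0.2001]
ee_rot: [0.853, 0.521, 0.0, -0.0]
force: [-0.1, -0.6, 1.2]
width: 0.0857
grip_force: 0.0
time: 5.28
tcp_pos: [0.5505, -0.1713, 0.2002]
ee_rot: [0.643, 0.766, 0.0, -0.0]
force: [0.9, -0.3, 0.2]
width: 0.0854
grip_force: 0.0
2643 ((0.5515386462211609, -0.16971680521965027), (0.019291136413812637, 0.0463828481733799), 9.386358261108398) (267, 180, 26, 58)
4102 ((0.5555737018585205, -0.16510175168514252), (0.10992489010095596, 0.11091705411672592), 9.578497886657715) (223, 130, 118, 119)
```

View pics/w1.png

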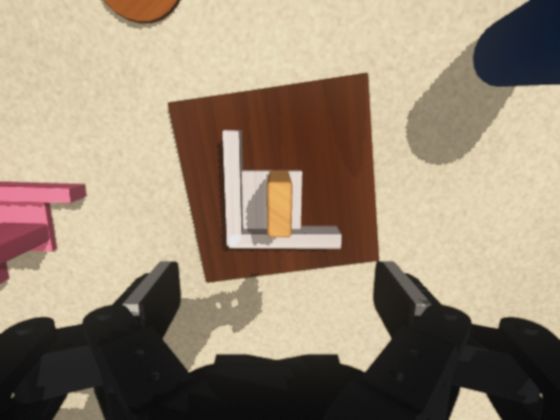

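```bash

python3 -m jog '[{"jaw":1,"translation":[0.001,0.001,0],"turn":0.5},{"jaw":1,"translation":[0,0,0.015],"turn":0},{"jaw":1,"translation":[0,0,0.02],"turn":0},{"jaw":1,"translation":[0,0,0.02],"turn":0},{"jaw":1,"translation":[0,0,0.02],"turn":0},{"jaw":1,"translation":[0,0,0.02],"turn":0},{"jaw":1,"translation":[0,0,0.02],"turn":0},{"jaw":1,"translation":[0,0,0.015],"turn":0},{"jaw":1,"translation":[0,0,0.01],"turn":0},{"jaw":1,"translation":[0,0,0],"turn":0},{"jaw":1,"translation":[0,0,0],"turn":0}]' 60
python3 -m jog '[{"jaw":0,"translation":[0,0,0],"turn":0},{"jaw":0,"translation":[0,0,0],"turn":0},{"jaw":0,"translation":[0,0,0],"turn":0},{"jaw":0,"translation":[0,0,0],"turn":0},{"jaw":0,"translation":[0,0,0],"turn":0},{"jaw":0,"translation":[0,0,0],"turn":0},{"jaw":0,"translation":[0,0,0],"turn":0},{"jaw":0,"translation":[0,0,0],"turn":0},{"jaw":0,"translation":[0,0,0],"turn":0},{"jaw":0,"translation":[0,0,0],"turn":0},{"jaw":0,"translation":[0,0,0],"turn":0},{"jaw":0,"translation":[0,0,0],"turn":0}]' 60
```

```text
time: 6.25
tcp_pos: [0.5513, -0.1701, 0.0602]
ee_rot: [0.645, 0.764, -0.0, -0.0]
force: [-0.1, 0.1, -0.0]
width: 0.0851
grip_force: 0.0
time: 7.25
tcp_pos: [0.5516, -0.1702, 0.0608]
ee_rot: [0.644, 0.765, 0.0, 0.0]
force: [-0.3, -0.7, 5.8]
width: 0.0192
grip_force: 58.8
```

```bash

python3 -m jog '[{"jaw":0,"translation":[0,0,-0.006],"turn":0},{"jaw":0,"translation":[0,0,-0.012],"turn":0},{"jaw":0,"translation":[0,0,-0.02],"turn":0},{"jaw":0,"translation":[0,0,-0.026],"turn":0},{"jaw":0,"translation":[0,0,-0.026],"turn":0},{"jaw":0,"translation":[0,0,-0.026],"turn":0},{"jaw":0,"translation":[0,0,-0.02],"turn":0},{"jaw":0,"translation":[0,0,-0.014],"turn":0},{"jaw":0,"translation":[0,0,0],"turn":0}]'
python3 -m jog '[{"jaw":0,"translation":[0.0119,0.0019,0],"turn":0},{"jaw":0,"translation":[0.0237,0.0038,0],"turn":0},{"jaw":0,"translation":[0.0237,0.0038,0],"turn":0},{"jaw":0,"translation":[0.0237,0.0038,0],"turn":0},{"jaw":0,"translation":[0.0237,0.0038,0],"turn":0},{"jaw":0,"translation":[0.0237,0.0038,0],"turn":0},{"jaw":0,"translation":[0.0237,0.0038,0],"turn":0},{"jaw":0,"translation":[0.0237,0.0038,0],"turn":0},{"jaw":0,"translation":[0.0237,0.0038,0],"turn":0},{"jaw":0,"translation":[0.0237,0.0038,0],"turn":0},{"jaw":0,"translation":[0.0237,0.0038,0],"turn":0},{"jaw":0,"translation":[0.0237,0.0038,0],"turn":0},{"jaw":0,"translation":[0.0237,0.0038,0],"turn":0},{"jaw":0,"translation":[0.0237,0.0038,0],"turn":0},{"jaw":0,"translation":[0.0237,0.0038,0],"turn":0},{"jaw":0,"translation":[0.0237,0.0038,0],"turn":0},{"jaw":0,"translation":[0.0119,0.0019,0],"turn":0}]'
python3 -m jog '[{"jaw":0,"translation":[0,0,0],"turn":5.8},{"jaw":0,"translation":[0,0,0],"turn":5.8},{"jaw":0,"translation":[0,0,0],"turn":5.8},{"jaw":0,"translation":[0,0,0],"turn":5.8},{"jaw":0,"translation":[0,0,0],"turn":5.8},{"jaw":0,"translation":[0,0,0],"turn":5.8},{"jaw":0,"translation":[0,0,0],"turn":0},{"jaw":0,"translation":[0,0,0],"turn":0},{"jaw":0,"translation":[0,0,0],"turn":0}]'
python3 - <<'E'
from h import *
import pickle
w=cam('wrist');pickle.dump(w,open('w2.pkl','wb'));cv2.imwrite('pics/w2.png',w['pixels']);o=robot.get_obs();q=o['ee_rot'];print(o['tcp_pos'],2*np.degrees(np.arctan2(q[1],q[0]))-90,o['force'],o['torque'])
E
```

```text
time: 8.0
tcp_pos: [0.5529, -0.1706, 0.2143]
ee_rot: [0.644, 0.765, 0.001, 0.003]
force: [1.4, -0.4, -2.5]
width: 0.0195
grip_force: 59.0
time: 9.42
tcp_pos: [0.5456, 0.2166, 0.2088]
ee_rot: [0.644, 0.765, -0.001, -0.001]
force: [-0.3, 0.3, -3.4]
width: 0.0194
grip_force: 58.9
time: 10.17
tcp_pos: [0.5465, 0.2139, 0.2097]
ee_rot: [0.843, 0.538, -0.001, -0.0]
force: [0.2, -0.5, -2.7]
width: 0.0194
grip_force: 59.0
[0.54666809 0.21390292 0.20987333] -24.891137967473384 [ 0.146589    0.57622613 -2.23296987] [-0.03794287 -0.05752023  0.03354513]
```

View pics/w2.png

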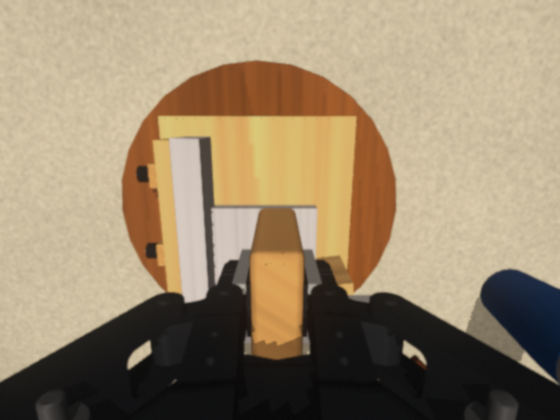

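```bash
python3 - <<'E'
from h import *
import pickle
w=pickle.load(open('w2.pkl','rb'));im=w['pixels'].astype(float);S=im[...,0]/im.sum(2)  # blue fraction: metal grey higher
pts=[]
for r in range(145,270,6):
    d=np.gradient(cv2.GaussianBlur(S,(3,3),0)[r,155:190]);pts.append((155+d.argmax(),r))
end=[]
for c in range(178,198,2):
    d=np.gradient(cv2.GaussianBlur(S,(3,3),0)[125:150,c]);end.append((c,125+d.argmax()))
z=.2098-.0482+.028
T=np.array([.5466,.2139])
t=np.radians(-24.9);X=np.array([np.cos(t),np.sin(t)]);Y=np.array([-X[1],X[0]])
rz=w['range_z'][150:260,180:195];print('leg top z',(w['o']+rays(w,[(187,200)])*np.median(rz))[0,2],z)
A=plane(w,pts,z)[:,:2]-T;print(np.polyfit(A@Y,A@X,1),(A@X).round(4)[[0,5,10,15,20]])
B=plane(w,end,z)[:,:2]-T;print((B@Y).round(4))
E
```

```text
leg top z 0.189458135737336 0.1896
[ 0.00087272 -0.0504227 ] [-0.0502 -0.0505 -0.0503 -0.0506 -0.0504]
[0.0596 0.0596 0.0596 0.0596 0.06   0.06   0.06   0.06   0.06   0.06  ]
```

```bash

python3 -m jog '[{"jaw":0,"translation":[0,0,0.008],"turn":0.1},{"jaw":0,"translation":[0,0,0.014],"turn":0},{"jaw":0,"translation":[0,0,0.014],"turn":0},{"jaw":0,"translation":[0,0,0.014],"turn":0},{"jaw":0,"translation":[0,0,0.014],"turn":0},{"jaw":0,"translation":[0,0,0.014],"turn":0},{"jaw":0,"translation":[0,0,0.014],"turn":0},{"jaw":0,"translation":[0,0,0.012],"turn":0},{"jaw":0,"translation":[0,0,0.006],"turn":0},{"jaw":0,"translation":[0,0,0.003],"turn":0},{"jaw":0,"translation":[0,0,0.002],"turn":0},{"jaw":0,"translation":[0,0,0],"turn":0},{"jaw":0,"translation":[0,0,0],"turn":0},{"jaw":0,"translation":[0,0,0],"turn":0}]'
cat > s.py <<'E'
from h import *
# mould frame report: square origin (assumed at TCP) vs home, wrench in mould axes at TCP
o=robot.get_obs();t=np.radians(-25);X=np.array([np.cos(t),np.sin(t)]);Y=np.array([-X[1],X[0]])
p=np.array(o['tcp_pos']);d=p[:2]-[.5133,.2015];q=R.from_quat(o['ee_rot']).as_matrix()
f=np.array(o['force']);m=np.array(o['torque'])
print('t',round(o['time'],2),'dx,dy mm',(d@X*1e3).round(2),(d@Y*1e3).round(2),'z',p[2].round(4),'yaw',np.degrees(np.arctan2(q[1,1],q[0,1])).round(2),'F',(f[:2]@X).round(2),(f[:2]@Y).round(2),f[2].round(2),'M',(m[:2]@X).round(3),(m[:2]@Y).round(3),m[2].round(3))
E
python3 s.py
```

```text
time: 11.38
tcp_pos: [0.5475, 0.2142, 0.096]
ee_rot: [0.844, 0.536, 0.001, 0.0]
force: [-0.1, 0.6, -3.7]
width: 0.0192
grip_force: 58.8
t 11.38 dx,dy mm 25.6 25.94 z 0.096 yaw -25.14 F -0.32 0.48 -3.66 M 0.027 -0.014 0.034
```

```bash

python3 -m jog '[{"jaw":0,"translation":[0,-0.004,0.001],"turn":0},{"jaw":0,"translation":[0,-0.006,0],"turn":0},{"jaw":0,"translation":[0,-0.006,0],"turn":0},{"jaw":0,"translation":[0,-0.004,0],"turn":0},{"jaw":0,"translation":[0,-0.002,0],"turn":0},{"jaw":0,"translation":[0,0,0],"turn":0},{"jaw":0,"translation":[0,0,0],"turn":0},{"jaw":0,"translation":[0,0,0],"turn":0}]'
python3 s.py;  python3 -m jog '[{"jaw":0,"translation":[0,0,0],"turn":0},{"jaw":0,"translation":[0,0,0],"turn":0}]'>/dev/null; python3 s.py
```

```text
time: 12.05
tcp_pos: [0.5273, 0.2234, 0.0944]
ee_rot: [0.844, 0.536, 0.0, 0.0]
force: [-0.1, -0.4, -2.7]
width: 0.0194
grip_force: 59.0
t 12.05 dx,dy mm 3.41 25.75 z 0.0944 yaw -25.14 F 0.06 -0.44 -2.71 M 0.072 -0.062 -0.065
t 12.22 dx,dy mm 3.46 25.65 z 0.0943 yaw -25.15 F -0.06 -0.44 -3.67 M 0.051 -0.036 -0.011
```

```bash

python3 -m jog '[{"jaw":0,"translation":[0,-0.0005,0],"turn":-0.1},{"jaw":0,"translation":[0,-0.0005,0],"turn":0},{"jaw":0,"translation":[0,-0.0005,0],"turn":0},{"jaw":0,"translation":[0,-0.0005,0],"turn":0},{"jaw":0,"translation":[0,-0.0005,0],"turn":0},{"jaw":0,"translation":[0,0,0],"turn":0},{"jaw":0,"translation":[0,0,0],"turn":0}]' >/dev/null;python3 s.py
for i in 1 2 3; do python3 -m jog '[{"jaw":0,"translation":[0,-0.0005,0],"turn":0},{"jaw":0,"translation":[0,0,0],"turn":0},{"jaw":0,"translation":[0,0,0],"turn":0}]'>/dev/null; python3 s.py; done
```

```text
t 12.8 dx,dy mm 0.72 25.63 z 0.0943 yaw -25.04 F 0.25 -0.06 -2.57 M -0.018 -0.078 -0.021
t 13.05 dx,dy mm 0.53 25.73 z 0.0944 yaw -25.04 F 2.33 -0.79 -2.9 M -0.025 -0.499 0.087
t 13.3 dx,dy mm 0.41 25.84 z 0.0945 yaw -25.02 F 5.42 -1.37 -3.59 M -0.056 -1.085 0.245
t 13.55 dx,dy mm 0.33 25.86 z 0.0945 yaw -25.01 F 6.8 -0.52 -5.16 M -0.168 -1.435 0.263
```

```bash

for i in 1 2 3; do python3 -m jog '[{"jaw":0,"translation":[0,0,0],"turn":-0.1},{"jaw":0,"translation":[0,0,0],"turn":0},{"jaw":0,"translation":[0,0,0],"turn":0}]'>/dev/null; python3 s.py; done
```

```text
t 13.8 dx,dy mm 0.28 25.88 z 0.0945 yaw -24.93 F 6.97 -0.84 -4.95 M -0.123 -1.407 0.221
t 14.05 dx,dy mm 0.25 25.87 z 0.0945 yaw -24.84 F 7.09 -0.61 -4.21 M -0.175 -1.405 0.089
t 14.3 dx,dy mm 0.29 25.9 z 0.0945 yaw -24.76 F 6.93 -0.87 -3.94 M -0.167 -1.398 -0.049
```

```bash

python3 -m jog '[{"jaw":0,"translation":[0,0.0013,0],"turn":0},{"jaw":0,"translation":[-0.002,0,0],"turn":0},{"jaw":0,"translation":[-0.003,0,0],"turn":0},{"jaw":0,"translation":[-0.003,0,0],"turn":0},{"jaw":0,"translation":[-0.002,0,0],"turn":0},{"jaw":0,"translation":[-0.001,0,0],"turn":0},{"jaw":0,"translation":[-0.001,0,0],"turn":0},{"jaw":0,"translation":[-0.001,0,0],"turn":0},{"jaw":0,"translation":[-0.001,0,0],"turn":0},{"jaw":0,"translation":[0,0,0],"turn":0}]' >/dev/null;python3 s.py
for i in 1 2 3; do python3 -m jog '[{"jaw":0,"translation":[-0.001,0,0],"turn":0},{"jaw":0,"translation":[-0.001,0,0],"turn":0},{"jaw":0,"translation":[-0.001,0,0],"turn":0},{"jaw":0,"translation":[0,0,0],"turn":0}]'>/dev/null; python3 s.py; done
```

```text
t 15.13 dx,dy mm 0.62 11.89 z 0.0944 yaw -24.73 F -0.14 4.28 -2.22 M 0.749 -0.062 0.163
t 15.47 dx,dy mm 0.79 8.53 z 0.0943 yaw -24.73 F 1.3 3.84 -2.65 M 0.617 -0.301 0.242
t 15.8 dx,dy mm 0.73 5.45 z 0.0943 yaw -24.75 F 2.26 3.41 -3.16 M 0.618 -0.387 0.3
t 16.13 dx,dy mm 0.72 2.47 z 0.0943 yaw -24.75 F 2.05 3.63 -2.42 M 0.634 -0.465 0.248
```

```bash

python3 -m jog '[{"jaw":0,"translation":[-0.0005,0,0],"turn":0},{"jaw":0,"translation":[-0.0005,0,0],"turn":0},{"jaw":0,"translation":[-0.0005,0,0],"turn":0},{"jaw":0,"translation":[0,0,0],"turn":0}]'>/dev/null; python3 s.py
for i in 1 2 3; do python3 -m jog '[{"jaw":0,"translation":[-0.0004,0,0],"turn":0},{"jaw":0,"translation":[0,0,0],"turn":0},{"jaw":0,"translation":[0,0,0],"turn":0}]'>/dev/null; python3 s.py; done
```

```text
t 16.47 dx,dy mm 0.73 1.11 z 0.0943 yaw -24.75 F 2.45 2.93 -1.92 M 0.734 -0.5 0.246
t 16.72 dx,dy mm 0.72 0.74 z 0.0943 yaw -24.75 F 2.28 3.09 -2.36 M 0.701 -0.512 0.187
t 16.97 dx,dy mm 0.76 0.6 z 0.0944 yaw -24.76 F 2.87 5.38 -3.65 M 0.943 -0.524 0.197
t 17.22 dx,dy mm 0.8 0.48 z 0.0944 yaw -24.77 F 1.7 6.1 -4.17 M 1.172 -0.413 0.169
```

```bash

python3 -m jog '[{"jaw":0,"translation":[-0.0003,-0.0004,0],"turn":0},{"jaw":0,"translation":[0,0,0],"turn":0},{"jaw":0,"translation":[0,0,0],"turn":0}]'>/dev/null; python3 s.py
for i in 1 2 ; do python3 -m jog '[{"jaw":0,"translation":[0,-0.0004,0],"turn":0},{"jaw":0,"translation":[0,0,0],"turn":0},{"jaw":0,"translation":[0,0,0],"turn":0}]'>/dev/null; python3 s.py; done
```

```text
t 17.47 dx,dy mm 0.7 0.46 z 0.0945 yaw -24.77 F 2.45 5.95 -4.05 M 1.291 -0.568 0.161
t 17.72 dx,dy mm 0.59 0.41 z 0.0945 yaw -24.76 F 3.96 5.88 -3.63 M 1.187 -0.805 0.096
t 17.97 dx,dy mm 0.48 0.41 z 0.0946 yaw -24.76 F 6.08 5.28 -3.74 M 1.047 -1.111 0.048
```

```bash

python3 -m jog '[{"jaw":0,"translation":[-0.0004,-0.0001,0],"turn":0},{"jaw":0,"translation":[0,0,0],"turn":0},{"jaw":0,"translation":[0,0,0],"turn":0},{"jaw":0,"translation":[0,0,0],"turn":0}]'>/dev/null; python3 s.py
for i in 1 2 3; do python3 -m jog '[{"jaw":0,"translation":[0,0,0],"turn":0},{"jaw":0,"translation":[0,0,0],"turn":0},{"jaw":0,"translation":[0,0,0],"turn":0},{"jaw":0,"translation":[0,0,0],"turn":0},{"jaw":0,"translation":[0,0,0],"turn":0},{"jaw":0,"translation":[0,0,0],"turn":0}]'>/dev/null; python3 s.py; done
python3 - <<'E'
from h import *
import pickle
w=cam('wrist');cv2.imwrite('pics/w3.png',w['pixels'])
E
```

```text
t 18.3 dx,dy mm 0.48 0.33 z 0.0946 yaw -24.77 F 5.31 6.19 -5.44 M 1.316 -1.059 0.023
t 18.8 dx,dy mm 0.48 0.35 z 0.0946 yaw -24.77 F 5.69 6.6 -4.13 M 1.302 -1.032 0.036
t 19.3 dx,dy mm 0.48 0.36 z 0.0947 yaw -24.77 F 6.17 6.38 -4.67 M 1.285 -1.032 0.019
t 19.8 dx,dy mm 0.47 0.36 z 0.0946 yaw -24.77 F 4.92 7.52 -5.76 M 1.324 -1.024 0.002
```

View pics/w3.png

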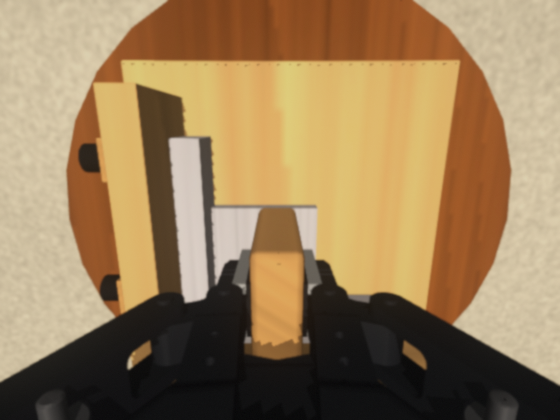

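```bash

python3 -m jog '[{"jaw":0,"translation":[0.0012,0,0],"turn":0},{"jaw":0,"translation":[0,0,0],"turn":0},{"jaw":0,"translation":[0,0,0],"turn":0},{"jaw":0,"translation":[0,0,0],"turn":0}]'>/dev/null; python3 s.py
python3 -m jog '[{"jaw":0,"translation":[0,-0.0003,0],"turn":0},{"jaw":0,"translation":[0,0,0],"turn":0},{"jaw":0,"translation":[0,0,0],"turn":0},{"jaw":0,"translation":[0,0,0],"turn":0}]'>/dev/null; python3 s.py
```

```text
t 20.18 dx,dy mm 0.44 0.58 z 0.0946 yaw -24.76 F 7.07 2.43 -2.31 M 0.397 -1.27 -0.056
t 20.52 dx,dy mm 0.41 0.56 z 0.0947 yaw -24.76 F 7.48 1.79 -3.03 M 0.392 -1.56 -0.111
```

```bash

python3 -m jog '[{"jaw":0,"translation":[-0.0005,0,0],"turn":0},{"jaw":0,"translation":[-0.0004,0,0],"turn":0},{"jaw":0,"translation":[0,0,0],"turn":0},{"jaw":0,"translation":[0,0,0],"turn":0}]'>/dev/null; python3 s.py
for i in 1 2 3; do python3 -m jog '[{"jaw":0,"translation":[0,0,0],"turn":0},{"jaw":0,"translation":[0,0,0],"turn":0},{"jaw":0,"translation":[0,0,0],"turn":0},{"jaw":0,"translation":[0,0,0],"turn":0},{"jaw":0,"translation":[0,0,0],"turn":0},{"jaw":0,"translation":[0,0,0],"turn":0},{"jaw":0,"translation":[0,0,0],"turn":0}]'>/dev/null; python3 s.py; done
```

```text
t 20.85 dx,dy mm 0.42 0.43 z 0.0947 yaw -24.77 F 6.96 5.03 -5.12 M 0.926 -1.256 -0.036
t 21.43 dx,dy mm 0.41 0.44 z 0.0948 yaw -24.77 F 7.03 5.4 -4.2 M 0.948 -1.349 -0.039
t 22.02 dx,dy mm 0.38 0.42 z 0.0947 yaw -24.77 F 7.03 4.91 -4.76 M 0.953 -1.327 -0.049
t 22.6 dx,dy mm 0.39 0.42 z 0.0948 yaw -24.76 F 6.21 5.2 -3.18 M 0.926 -1.29 -0.033
```

```bash

python3 -m jog '[{"jaw":0,"translation":[0.0005,0.0005,0],"turn":0},{"jaw":0,"translation":[0.0005,0.0005,0],"turn":0},{"jaw":0,"translation":[0.0005,0.0005,0],"turn":0},{"jaw":0,"translation":[0.0005,0.0005,0],"turn":0},{"jaw":0,"translation":[0.001,0.001,0],"turn":0},{"jaw":0,"translation":[0.002,0.002,0],"turn":0},{"jaw":0,"translation":[0.003,0.003,0],"turn":0},{"jaw":0,"translation":[0.004,0.004,0],"turn":0},{"jaw":0,"translation":[0.004,0.004,0],"turn":0},{"jaw":0,"translation":[0.003,0.003,0],"turn":0},{"jaw":0,"translation":[0.002,0.002,0],"turn":0},{"jaw":0,"translation":[0,0,0],"turn":0}]'>/dev/null; python3 s.py
python3 -m jog '[{"jaw":0,"translation":[0,0,-0.005],"turn":0},{"jaw":0,"translation":[0,0,-0.01],"turn":0},{"jaw":0,"translation":[0,0,-0.017],"turn":0},{"jaw":0,"translation":[0,0,-0.017],"turn":0},{"jaw":0,"translation":[0,0,-0.017],"turn":0},{"jaw":0,"translation":[0,0,-0.017],"turn":0},{"jaw":0,"translation":[0,0,-0.017],"turn":0},{"jaw":0,"translation":[0,0,-0.01],"turn":0},{"jaw":0,"translation":[0,0,-0.005],"turn":0},{"jaw":0,"translation":[0,0,0],"turn":0}]'; python3 s.py
python3 - <<'E'
from h import *
import pickle
c=cam('top');pickle.dump(c,open('v1.pkl','wb'))
w=pickle.load(open('w1.pkl','rb'));im=w['pixels'];P=cloud(w)
# rest board from wrist view w1: dark brown / square mask hull
m=((np.abs(P[...,2]-.012)<.004)&(im.max(2)<110)).astype(np.uint8);m[285:]=0;m[:,:150]=0;m[:,395:]=0
m=cv2.morphologyEx(m,cv2.MORPH_OPEN,np.ones((5,5)));ct=max(cv2.findContours(m,0,2)[0],key=cv2.contourArea)
q=cv2.approxPolyDP(cv2.convexHull(ct),8,True).reshape(-1,2);W=plane(w,q,.012)[:,:2];print(q.tolist(),W.round(4).tolist(),W.mean(0).round(4),cv2.minAreaRect(plane(w,ct.reshape(-1,2),.012)[:,:2].astype(np.float32)))
E
```

```text
t 23.6 dx,dy mm 20.54 21.23 z 0.0943 yaw -24.75 F 0.12 0.71 -4.13 M 0.028 -0.02 0.025
time: 24.43
tcp_pos: [0.5406, 0.2119, 0.2107]
ee_rot: [0.842, 0.539, 0.001, 0.0]
force: [-0.0, 0.3, -3.6]
width: 0.0189
grip_force: 59.7
t 24.43 dx,dy mm 20.31 20.97 z 0.2107 yaw -24.75 F -0.15 0.27 -3.57 M 0.064 -0.024 -0.026
[[365, 74], [376, 259], [207, 280], [170, 103]] [[0.6111, -0.049], [0.6674, -0.2259], [0.4916, -0.2815], [0.4364, -0.105]] [ 0.5516 -0.1653] ((0.5516135096549988, -0.16645005345344543), (0.18669193983078003, 0.18838180601596832), 17.803861618041992)
```

```bash

python3 -m jog '[{"jaw":0,"translation":[-0.0106,0.0053,0],"turn":0},{"jaw":0,"translation":[-0.0212,0.0105,0],"turn":0},{"jaw":0,"translation":[-0.0212,0.0105,0],"turn":0},{"jaw":0,"translation":[-0.0212,0.0105,0],"turn":0},{"jaw":0,"translation":[-0.0212,0.0105,0],"turn":0},{"jaw":0,"translation":[-0.0212,0.0105,0],"turn":0},{"jaw":0,"translation":[-0.0212,0.0105,0],"turn":0},{"jaw":0,"translation":[-0.0212,0.0105,0],"turn":0},{"jaw":0,"translation":[-0.0212,0.0105,0],"turn":0},{"jaw":0,"translation":[-0.0212,0.0105,0],"turn":0},{"jaw":0,"translation":[-0.0212,0.0105,0],"turn":0},{"jaw":0,"translation":[-0.0212,0.0105,0],"turn":0},{"jaw":0,"translation":[-0.0212,0.0105,0],"turn":0},{"jaw":0,"translation":[-0.0212,0.0105,0],"turn":0},{"jaw":0,"translation":[-0.0212,0.0105,0],"turn":0},{"jaw":0,"translation":[-0.0212,0.0105,0],"turn":0},{"jaw":0,"translation":[-0.0106,0.0053,0],"turn":0}]' >/dev/null
python3 -m jog '[{"jaw":0,"translation":[0,0,0],"turn":-6.1},{"jaw":0,"translation":[0,0,0],"turn":-6.1},{"jaw":0,"translation":[0,0,0],"turn":-6.1},{"jaw":0,"translation":[0,0,0],"turn":-6.1},{"jaw":0,"translation":[0,0,0],"turn":-6.1},{"jaw":0,"translation":[0,0,0],"turn":-6.1},{"jaw":0,"translation":[0,0,0],"turn":-6.1},{"jaw":0,"translation":[0,0,0],"turn":0},{"jaw":0,"translation":[0,0,0],"turn":0}]'
python3 -m jog '[{"jaw":0,"translation":[0,0,0.01],"turn":0},{"jaw":0,"translation":[0,0,0.02],"turn":0},{"jaw":0,"translation":[0,0,0.02],"turn":0},{"jaw":0,"translation":[0,0,0.02],"turn":0},{"jaw":0,"translation":[0,0,0.02],"turn":0},{"jaw":0,"translation":[0,0,0.02],"turn":0},{"jaw":0,"translation":[0,0,0.02],"turn":0},{"jaw":0,"translation":[0,0,0.008],"turn":0},{"jaw":0,"translation":[0,0,0.005],"turn":0},{"jaw":0,"translation":[0,0,0],"turn":0},{"jaw":0,"translation":[0,0,0],"turn":0},{"jaw":0,"translation":[0,0,0],"turn":0}]'; python3 s.py
```

```text
time: 26.65
tcp_pos: [0.5502, -0.1665, 0.2085]
ee_rot: [0.589, 0.808, -0.0, -0.001]
force: [0.2, 0.5, -2.7]
width: 0.0196
grip_force: 59.5
time: 27.65
tcp_pos: [0.5516, -0.1669, 0.0673]
ee_rot: [0.588, 0.809, 0.0, 0.001]
force: [0.7, 0.3, -3.2]
width: 0.0196
grip_force: 59.5
t 27.65 dx,dy mm 190.4 -317.72 z 0.0673 yaw 17.93 F 0.48 0.58 -3.24 M 0.089 -0.04 -0.037
```

```bash

python3 -m jog '[{"jaw":0,"translation":[0,0,0.002],"turn":0},{"jaw":0,"translation":[0,0,0.002],"turn":0},{"jaw":0,"translation":[0,0,0.001],"turn":0},{"jaw":0,"translation":[0,0,0.0005],"turn":0},{"jaw":0,"translation":[0,0,0],"turn":0},{"jaw":0,"translation":[0,0,0],"turn":0}]'>/dev/null; python3 s.py
for i in 1 2 ; do python3 -m jog '[{"jaw":0,"translation":[0,0,0.0005],"turn":0},{"jaw":0,"translation":[0,0,0],"turn":0},{"jaw":0,"translation":[0,0,0],"turn":0}]'>/dev/null; python3 s.py; done
```

```text
t 28.15 dx,dy mm 189.62 -317.85 z 0.0609 yaw 17.95 F 0.02 0.31 -2.7 M -0.014 0.054 0.032
t 28.4 dx,dy mm 189.64 -317.78 z 0.0608 yaw 17.95 F -1.99 0.69 6.22 M -0.13 0.497 -0.108
t 28.65 dx,dy mm 189.63 -317.78 z 0.0607 yaw 17.95 F -4.16 -0.18 11.05 M -0.141 0.774 -0.064
```

```bash

python3 -m jog '[{"jaw":0,"translation":[0,0,-0.0006],"turn":0},{"jaw":0,"translation":[0,0,0],"turn":0},{"jaw":0.5,"translation":[0,0,0],"turn":0},{"jaw":0.8,"translation":[0,0,0],"turn":0},{"jaw":1,"translation":[0,0,0],"turn":0},{"jaw":1,"translation":[0,0,0],"turn":0},{"jaw":1,"translation":[0,0,0],"turn":0},{"jaw":1,"translation":[0,0,0],"turn":0},{"jaw":1,"translation":[0,0,0],"turn":0},{"jaw":1,"translation":[0,0,0],"turn":0}]'
python3 -m jog '[{"jaw":1,"translation":[0,0,-0.005],"turn":0},{"jaw":1,"translation":[0,0,-0.015],"turn":0},{"jaw":1,"translation":[0,0,-0.025],"turn":0},{"jaw":1,"translation":[0,0,-0.025],"turn":0},{"jaw":1,"translation":[0,0,-0.025],"turn":0},{"jaw":1,"translation":[0,0,-0.025],"turn":0},{"jaw":1,"translation":[0,0,-0.02],"turn":0},{"jaw":1,"translation":[0,0,0],"turn":0},{"jaw":1,"translation":[0,0,0],"turn":0}]'
python3 - <<'E'
from h import *
w=cam('wrist');c=cam('top');t=c['pixels'][160:260,155:375]
cv2.imwrite('pics/w4.png',np.vstack([w['pixels'][:300],cv2.resize(t,(560,255),interpolation=cv2.INTER_CUBIC)]))
P=cloud(w)
for lo,hi in((.08,.095),(.035,.045)):
    m=((P[...,2]>lo)&(P[...,2]<hi)&(w['range_z']>0)).astype(np.uint8);m[290:]=0
    ct=max(cv2.findContours(m,0,2)[0],key=cv2.contourArea);print(cv2.minAreaRect(plane(w,ct.reshape(-1,2),.088 if lo>.05 else .04)[:,:2].astype(np.float32)))
P=cloud(c)[165:265,155:255].reshape(-1,3);Q=P[(P[:,2]>.097)&(P[:,2]<.113)]
a=np.radians(-24.8);X=np.array([np.cos(a),np.sin(a)]);Y=np.array([-X[1],X[0]]);u=Q[:,:2]@X-.3271;v=Q[:,:2]@Y-.3495
k=(u>.03)&(v<.03);print('side wall residual slope rad',np.polyfit(u[k],v[k],1),k.sum())
E
```

```text
time: 29.48
tcp_pos: [0.5508, -0.1667, 0.0604]
ee_rot: [0.588, 0.809, -0.0, -0.0]
force: [0.2, 0.2, -0.1]
width: 0.0853
grip_force: 0.0
time: 30.23
tcp_pos: [0.5515, -0.1669, 0.2019]
ee_rot: [0.588, 0.809, 0.0, 0.001]
force: [-0.6, 0.7, -0.8]
width: 0.0853
grip_force: 0.0
((0.5498016476631165, -0.16647502779960632), (0.01971396803855896, 0.046738654375076294), 18.384977340698242)
((0.553306519985199, -0.16108058393001556), (0.1100371927022934, 0.10971800982952118), 17.787492752075195)
side wall residual slope rad [-0.00617513 -0.00963675] 162
```

View pics/w4.png

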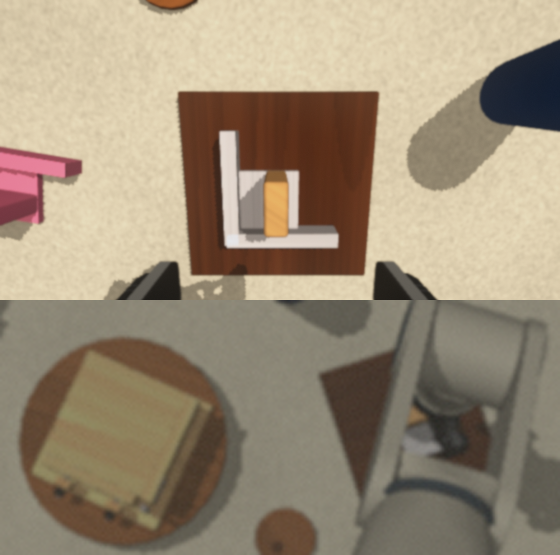

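```bash

python3 -m jog '[{"jaw":1,"translation":[0.0223,0.0051,-0.0036],"turn":0},{"jaw":1,"translation":[0.0223,0.0051,-0.0036],"turn":0},{"jaw":1,"translation":[0.0223,0.0051,-0.0036],"turn":0},{"jaw":1,"translation":[0.0223,0.0051,-0.0036],"turn":0},{"jaw":1,"translation":[0.0223,0.0051,-0.0036],"turn":0},{"jaw":1,"translation":[0.0223,0.0051,-0.0036],"turn":0},{"jaw":1,"translation":[0.0223,0.0051,-0.0036],"turn":0},{"jaw":1,"translation":[0.0223,0.0051,-0.0036],"turn":0},{"jaw":1,"translation":[0.0223,0.0051,-0.0036],"turn":0},{"jaw":1,"translation":[0.0223,0.0051,-0.0036],"turn":0},{"jaw":1,"translation":[0.0223,0.0051,-0.0036],"turn":0},{"jaw":1,"translation":[0.0223,0.0051,-0.0036],"turn":0},{"jaw":1,"translation":[0.0223,0.0051,-0.0036],"turn":0},{"jaw":1,"translation":[0.0223,0.0051,-0.0036],"turn":0},{"jaw":1,"translation":[0.0223,0.0051,-0.0036],"turn":0},{"jaw":1,"translation":[0.0223,0.0051,-0.0036],"turn":0}]'>/dev/null
python3 -m jog '[{"jaw":1,"translation":[0,0,0],"turn":6.4},{"jaw":1,"translation":[0,0,0],"turn":6.4},{"jaw":1,"translation":[0,0,0],"turn":6.4},{"jaw":1,"translation":[0,0,0],"turn":6.4},{"jaw":1,"translation":[0,0,0],"turn":6.4},{"jaw":1,"translation":[0,0,0],"turn":6.4},{"jaw":1,"translation":[0,0,0],"turn":6.4},{"jaw":1,"translation":[0,0,0],"turn":0},{"jaw":1,"translation":[0,0,0],"turn":0},{"jaw":1,"translation":[0,0,0],"turn":0}]'
python3 - <<'E'
from h import *
w=cam('wrist');cv2.imwrite('pics/w5.png',w['pixels']);G=cv2.GaussianBlur(w['pixels'],(3,3),0).astype(float)[...,1]
def edge(fixed,lo,hi,ax,s,z,n):
    pts=[]
    for f in fixed:
        a=G[lo:hi,f] if ax=='v' else G[f,lo:hi]
        k=int((np.gradient(a)*s)[1:-1].argmax())+1;d=np.gradient(a)*s
        k2=k+.5*(d[k-1]-d[k+1])/(d[k-1]-2*d[k]+d[k+1]);pts.append((f,lo+k2) if ax=='v' else (lo+k2,f))
    Q=plane(w,pts,z)[:,:2].astype(np.float32);vx,vy,x,y=cv2.fitLine(Q,cv2.DIST_HUBER,0,.001,.01).ravel()
    print(n,np.degrees(np.arctan2(vy,vx)).round(2),x.round(4),y.round(4),np.median(abs((Q-[x,y])@[-vy,vx])).round(5),pts[0],pts[-1])
edge(range(215,350,5),80,105,'v',1,.044,'plate+y')
edge(range(118,230,5),198,218,'h',-1,.104,'rear')
edge(range(230,350,5),228,285,'v',-1,.104,'side outer')
edge(range(230,350,5),225,258,'v',1,.104,'side inner')
E
```

```text
time: 32.5
tcp_pos: [0.5181, 0.1978, 0.2572]
ee_rot: [0.851, 0.525, -0.001, -0.0]
force: [-0.4, 0.5, -0.1]
width: 0.0856
grip_force: 0.0
plate+y -24.91 0.5678 0.2842 7e-05 (215, np.float64(91.21428571428571)) (345, np.float64(86.36363636363636))
rear 65.6 0.4789 0.2451 0.00014 (np.float64(208.69354838709677), 118) (np.float64(219.5), 228)
side outer -24.84 0.4991 0.1356 0.00012 (230, np.float64(265.57142857142856)) (345, np.float64(261.68918918918916))
side inner -24.94 0.5127 0.146 0.00011 (230, np.float64(250.9375)) (345, np.float64(247.02941176470588))
```

View pics/w5.png

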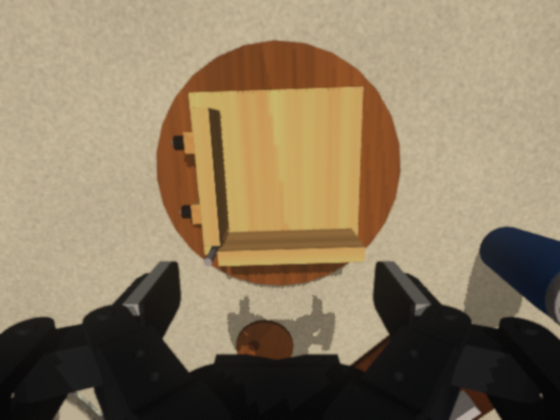

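The side wall now measures -24.9°, the same as the plate edge (-24.9°), so the corner is true. The square lies flat and central on its board, and the bystanders look untouched. I'm handing in.

```bash
python3 -c "
from cell import robot
print(robot.hand_in())"
```

```text
the job is handed in; nothing more can be done
None
```

The job is handed in: the square bore on both walls at about 5–7 N each for 2 s, the side wall then measured parallel to the plate edge to about 0.1°, and the square lies flat in the middle of its board.

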